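# Bring the tape roll round to the front of the parts carousel

## Robot

A 6-joint arm with a two-finger parallel gripper is mounted at the origin on the work surface. World frame = base frame: x ahead of the robot, y to its left, z up, the work surface at z = 0. Lengths are in m, angles in rad, forces in N, time in s.
With the tool pointing down it reaches from about 0.2 to 0.875 m from the base axis. Payload 3.4 kg.
Tool frame: the origin (TCP) lies midway between the tips of the shut fingers; the grasp point (between the pads) lies 19 mm behind it; z points along the fingers, y is the line along which they close (so a half turn about z gives the same grasp; the last joint's range is limited). The gripper opens to 94 mm and grips with 3 to 60 N. Pads are 16 mm wide; open, the fingers measure 119 mm over their backs; the gripper's body (75 mm by 177 mm) begins 78 mm behind the grasp point.
Start: joints at [1.213, 0.276, 1.505, -0, 1.361, -0.121], TCP at [0.135, 0.559, 0.171] pointing down, gripper open.
Joint ranges: [-2.89, 2.89], [-0.75, 2.08], [0.22, 2.7], [-1.18, 4.32], [0.11, 2.71], [-2.7, 2.7]. Speed limits (rad/s): [2.57, 2.57, 3.14, 3.14, 3.14, 3.14].

## Interface

Orientations are given as a unit quaternion [w, x, y, z].
In Python, from plant import robot gives the robot as it stands.
- The arm moves only by the tool play_rows, never from a script. Its argument "rows" is text: rows parted by semicolons, each of 7 numbers parted by spaces: the turn, a rotation vector about the tool's x, y, z in rad, then the shift along the tool's x, y, z in cm, then the finger opening in cm, from 0 to 9.4. A call has 1 to 8 rows; each row shifts and turns the commanded pose from where the row before left it, along the tool's axes as they then stand; what a row does not reach is not made up. A row lasts 1/8 s, in which the tool goes at most 62.5 mm and 10.7 degrees, less where a joint would pass 70% of its speed; a pose out of reach is approached as far as the arm can. A call is refused whole if a number of a shift passes 6.25 or a number of a turn 0.188, either way. A call with a gripper value outside its range is refused whole. The fingers move at their own pace and stop on an object; "force" is the grip in N (left out, the last holds). Time passes only in rows, so rows that do not move let the fingers close. It gives the time, the measured TCP pose, the force, the opening and the grip force at its end, in the units of the state.
- robot.observe(): the state, without advancing time (a new reading comes with each control period).
- robot.camera(name): name is "side" or "top" or "wrist"; returns a dict with "color" (480x640x3 uint8, blue, green, red), "z_map" (480x640 float32, m along the optical axis (not along the pixel's ray), 0 where there is no reading), "intrinsics" (3x3 intrinsics, pixels), "R" (3x3) and "t" (3): a world point X has camera coordinates R X + t; the wrist camera has in their place "tool_from_camera" (4x4, takes a point from camera to tool coordinates, whose origin is the TCP and whose axes are the flange's). Camera axes: x right, y down, z forward; pixel columns grow to the right and rows downward; lengths in m; the calibration is good to about 2 mm. A picture is of the moment at which its call begins: read the wrist's pose just before it.
- robot.sign_off(): hands the job in; it is judged then, once.
Trained networks look in a picture, given as the dict that the camera call returned (one of the last four; its "shot" number tells which), for a name from the list of things; names that differ only in an ending like _2 or _b are one class to them, and where a whole thing is asked for, a point or a joint stands for the part that bears it (a point fixed in the world has none). Each returns a list of dicts, best first, with "confidence" (0 to 1); they miss things now and then, are a little off and sometimes report something else, mostly with a low value. They report only what shows in the picture. A call takes as long as a camera call. They do not tell look-alikes from the thing itself.
- robot.recognise(picture, thing): "location" ([row, column] in pixels, amid what is visible of it).
- robot.cut_out(picture, thing): "region" (480x640 bool, what is visible of it) and "location" ([row, column] in pixels, amid what is visible of it).
The state is a dict: "t": time; "joints": joint angles; "qvel": joint speeds; "joint_torque": joint torques, N m; "eef_pos": TCP position; "tcp_rot": TCP orientation; "ft_force": force on the tool from outside, world axes, zero at the start; "ft_torque": the same for the moment, N m; "width": opening from 0.0 (shut) to 1.0 (fully open); "finger_force": force on a finger pad.
Only numpy, scipy, OpenCV 4.12 (cv2) and the standard library are available. Lean on these libraries where they do the work, as an engineer would, in place of code of your own. Each camera call takes 0.05 s, during which the arm holds its last target. There are 200 camera calls.

## Task

Push the round parts carousel round by its rim, or by a peg on the rim, with the fingertips until the roll of tape has come round to the front, in line with the flat steel pointer that sticks out of the stand, and leave it there at rest. Only push: do not grasp or lift anything, do not touch the roll or the other things standing on the carousel, and leave the rest of the bench as it is.

Things in the scene. Friction and masses are not known exactly. Their poses are not given: they have to be found in the camera images.
- stand: Fixed steel stand of the carousel; origin on the vertical turning axis at bench height. Its pointer, a flat steel bar 22 mm wide and 6 mm high with a pointed tip, lies on the bench along the stand's -x axis, from under the disc to 204 mm from the axis; that direction is the front. The foot under the disc is 170 mm across.
- front (a point): Fixed point on the stand's front line, 60 mm from the turning axis along the stand's -x and 50 mm above the bench (level with the disc's top): where the centre of the tape roll's underside should come.
- disc: The turning plywood disc, 230 mm across, 18 mm thick, top 50 mm above the bench; origin on the axis at the top face. Turns both ways about vertical, more than a full turn, with a steady drag of 0.2 N m, and stays where it is left. On it, 60 mm from the axis along its own +x, +y, -x and -y, are four round pockets 72 mm inside with fences 8 mm high that end 99 mm from the axis.
- peg0 (a point): Outer end of one of six alike steel pegs that stick level and straight out of the disc's rim, 60 degrees apart; it moves with the disc. Pegs are 14 mm thick, their centre line is 41 mm above the bench, and they reach from the rim (115 mm) to 150 mm from the axis. This one lies 30 degrees anticlockwise, seen from above, from the disc's own x axis.
- tape: The roll of tape: a black ring lying flat, 65 mm across, 38 mm hole, 20 mm high; loose, 60 mm from the turning axis, in one of the four pockets (which one varies), with 3 mm of play. Origin at the centre of its underside.
- jar: Closed jar with a steel lid, 60 mm across, 60 mm high, loose, 60 mm from the turning axis, in one of the four pockets (which one varies). Origin at the centre of its underside. Not to be touched.
- tin: Closed tin with paper label, 60 mm across, 52 mm high, loose, 60 mm from the turning axis, in one of the four pockets (which one varies). Origin at the centre of its underside. Not to be touched.
- spool: Flanged black spool standing on end, 64 mm across, 44 mm high, no hole, loose, 60 mm from the turning axis, in one of the four pockets (which one varies). Origin at the centre of its underside. Not to be touched.
- mug: White mug, 80 mm across, 90 mm high, standing on the bench to the left of the carousel; origin at the centre of its underside. Leave alone.
- carton: Small closed cardboard carton 70 x 120 x 60 mm high, on the bench beyond the carousel; origin at the centre of its underside. Leave alone.
- screwdriver: Screwdriver lying on the bench to the right of the carousel along its own x axis; origin under the middle of its length. Leave alone.
- oil: Bottle, 60 mm across, 120 mm high, standing on the bench to the right of the carousel; origin at the centre of its underside. Leave alone.
Mind the look-alikes: they are no part of the job. Leave any white look-alike of the tape alone.

How it is judged:
At the end, for the whole second after the job is handed in: The tape roll's centre is within 13 mm (about 12 degrees of turn) of the front point, the disc is at rest, and all four things still stand upright in their pockets on the disc (horizontal distance between tape and front below 0.013 m and angular speed of disc below 0.05 rad/s and height (world z) of tape between 0.042 and 0.058 m and angle between each of tape, jar, tin, spool's own z axis and vertical below 0.15 rad and height (world z) of jar between 0.042 and 0.058 m and height (world z) of tin between 0.042 and 0.058 m and height (world z) of spool between 0.042 and 0.058 m); the robot touches nothing.
It fails at once if something is lifted off the carousel or tipped on it (height (world z) of any of tape, jar, tin, spool above 0.065 m or angle between any of tape, jar, tin, spool's own z axis and vertical above 0.35 rad).
It fails at once if the robot touches something that stands on the carousel (more than 1 N) (contact force between any of the fingers, the arm and tape above 1 N or contact force between any of the fingers, the arm and jar above 1 N or contact force between any of the fingers, the arm and tin above 1 N or contact force between any of the fingers, the arm and spool above 1 N).
It fails at once if something on the bench around the carousel is moved by more than 25 mm (distance of any of mug, carton, screwdriver, oil from where it was at the start of the episode above 0.025 m).
It also fails if it takes over 51 s, if anything falls off the work surface, if the arm or the gripper's body presses on something with over 40 N, if the wrist force passes 120 N, or if a joint passes its speed limit or range.

## Working session

There is one attempt and no reset: what is moved stays moved. The work goes in short steps, Python scripts to look and compute and a tool call to move; the robot and the scene stay as the last step left them, time stands still between calls to the robot, and variables do not carry over. Pictures are saved under pics/ and viewed, at most 10 in all, crops included, and the job is handed in when it is done.

Besides the shell and the picture viewer there is one more tool, called after ">>>" as name(argument=value, ...), one argument or row to a line, values as JSON. play_rows: Moves the arm, as the interface text tells. Its arguments: {"type":"object","properties":{"rows":{"type":"string"},"force":{"type":"number"}},"required":["rows"]}

```bash
mkdir -p pics
cat > h.py <<'E'
import numpy as np, cv2
from plant import robot
def world(p,rc,z=None):
    r,c=rc; K=p["intrinsics"]; d=np.linalg.inv(K)@[c,r,1]
    o=-p["R"].T@p["t"]; w=p["R"].T@d
    if z is None:
        zz=p["z_map"][int(r),int(c)]
        return o+w*zz
    return o+w*(z-o[2])/w[2]
E
python3 - <<'E'
from h import *
s=robot.observe(); print(s)
p=robot.camera("top"); cv2.imwrite("pics/top1.png",p["color"])
for n in ["stand","disc","peg0","tape","jar","tin","spool","mug","carton","screwdriver","oil"]:
    for d in robot.recognise(p,n)[:3]:
        print(n,np.round(d["location"]),round(d["confidence"],2),np.round(world(p,d["location"]),3))
E
```

```text
{'t': 0.0, 'joints': array([ 1.21298590e+00,  2.76575473e-01,  1.50610189e+00, -5.35348482e-05,
        1.36065308e+00, -1.20976357e-01]), 'qvel': array([-0.00058195,  0.00177463,  0.00180325, -0.00132295, -0.00076838,
        0.0001423 ]), 'joint_torque': array([ 1.87290767e-03, -4.04590809e+01, -2.37228888e+01,  7.02397479e-02,
        3.45528347e-02, -1.51464073e-04]), 'eef_pos': array([0.13471043, 0.55837493, 0.16972835]), 'tcp_rot': array([-1.80599859e-04,  1.18134867e-01,  9.92997179e-01, -8.50324141e-04]), 'ft_force': array([-0.7742997 , -0.555666  ,  0.02812545]), 'ft_torque': array([0.02449112, 0.01648094, 0.00932411]), 'finger_force': 0.0, 'width': 0.9994959218196562}
stand [302. 328.] 0.95 [ 0.409 -0.027  0.006]
stand [276. 122.] 0.68 [0.454 0.429 0.008]
disc [233. 340.] 0.59 [ 0.555 -0.047  0.058]
peg0 [234. 342.] 0.62 [ 0.555 -0.052  0.054]
tape [339. 358.] 0.76 [ 0.331 -0.093  0.016]
tape [226. 445.] 0.58 [ 0.586 -0.286  0.016]
jar [219. 368.] 0.78 [ 0.578 -0.102  0.109]
jar [276. 121.] 0.34 [0.453 0.429 0.008]
jar [302. 330.] 0.22 [ 0.41  -0.031  0.006]
tin [206. 328.] 0.83 [ 0.605 -0.019  0.101]
tin [278. 122.] 0.56 [0.451 0.427 0.005]
tin [229. 342.] 0.54 [ 0.564 -0.051  0.057]
spool [241. 319.] 0.8 [ 0.531 -0.002  0.095]
spool [134. 356.] 0.39 [ 0.781 -0.079  0.062]
mug [276. 120.] 0.88 [0.455 0.434 0.001]
carton [134. 354.] 0.55 [ 0.779 -0.075  0.061]
screwdriver [305. 521.] 0.87 [ 0.415 -0.449  0.022]
oil [183. 490.] 0.66 [ 0.667 -0.363  0.096]
```

View pics/top1.png

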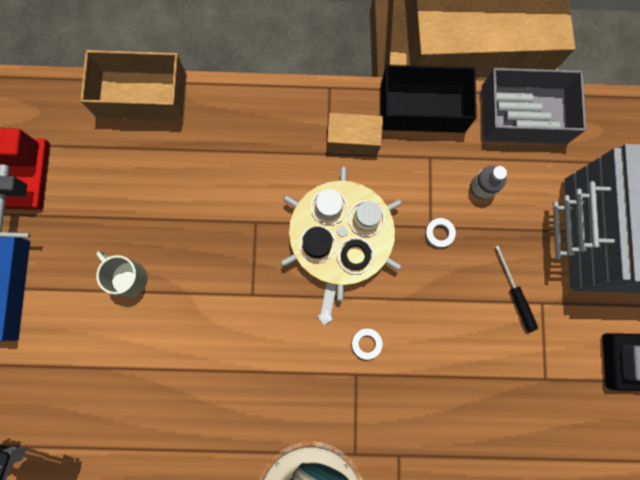

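The top view shows the carousel centred near (232,341), the black tape on it near (255,355), and the pointer tip near (322,325). The white rings at (233,441) and (344,367) are look-alikes. The disc must turn clockwise by roughly 40°.

```bash
cat >> h.py <<'E'
def cloud(p):
    K=p["intrinsics"]; v,u=np.mgrid[:480,:640]; z=p["z_map"]
    c=np.stack([(u-K[0,2])/K[0,0]*z,(v-K[1,2])/K[1,1]*z,z],-1)
    return (c-p["t"])@p["R"]
def measure(p,verbose=True):
    W=cloud(p); hsv=cv2.cvtColor(p["color"],cv2.COLOR_BGR2HSV)
    near=np.hypot(W[...,0]-.555,W[...,1]+.05)<.21
    m=(near&(W[...,2]>.035)).astype(np.uint8)
    m2=cv2.morphologyEx(m,cv2.MORPH_OPEN,np.ones((17,17)))
    cnt=max(cv2.findContours(m2,0,cv2.CHAIN_APPROX_NONE)[0],key=len)[:,0]
    P=np.array([world(p,(r,c),.05)[:2] for c,r in cnt])
    A=np.c_[2*P,np.ones(len(P))]; s=np.linalg.lstsq(A,(P**2).sum(1),rcond=None)[0]
    C=s[:2]; R=np.sqrt(s[2]+C@C)
    # pegs
    D=W[...,:2]-C; r=np.hypot(*np.moveaxis(D,-1,0)); a=np.degrees(np.arctan2(D[...,1],D[...,0]))
    pm=(r>.125)&(r<.155)&(W[...,2]>.03)&(W[...,2]<.06)
    n,l,st,ce=cv2.connectedComponentsWithStats(pm.astype(np.uint8))
    pegs=[]
    for i in range(1,n):
        if st[i,4]>15:
            q=world(p,ce[i][::-1],.046)[:2]-C; pegs.append((round(float(np.degrees(np.arctan2(q[1],q[0]))),1),round(float(np.hypot(*q)),3),int(st[i,4])))
    # dark things on disc
    dm=(r<.1)&(hsv[...,2]<60)&(W[...,2]>.045)
    n,l,st,ce=cv2.connectedComponentsWithStats(dm.astype(np.uint8))
    dark=[]
    for i in range(1,n):
        if st[i,4]>100:
            zz=float(np.median(W[l==i][:,2])); ys,xs=np.nonzero(l==i)
            (cx,cy),rad=cv2.minEnclosingCircle(np.c_[xs,ys].astype(np.float32))
            q=world(p,(cy,cx),zz)[:2]-C
            dark.append((round(float(np.degrees(np.arctan2(q[1],q[0]))),1),round(float(np.hypot(*q)),3),round(zz,3),int(st[i,4])))
    print("C",C.round(4),"R",R.round(4)); print("pegs",pegs); print("dark ang,r,z,n",dark)
    return C,W,hsv
E
python3 - <<'E'
from h import *
for n in ["top","side"]:
    p=robot.camera(n)
    if n=="top": C,W,hsv=measure(p)
    for g in robot.cut_out(p,"stand")[:1]:
        R=g["region"]; ys,xs=np.nonzero(R); print(n,"stand",g["confidence"],R.sum())
        P=np.array([world(p,(y,x),.006)[:2] for y,x in zip(ys,xs)]); 
        D=P-C; r=np.hypot(*D.T); 
        for lo,hi in((.12,.14),(.14,.16),(.16,.18),(.18,.22)):
            k=(r>lo)&(r<hi); 
            if k.any(): print(lo,k.sum(),np.degrees(np.arctan2(*D[k].mean(0)[::-1])),r[k].max())
    if n=="side": cv2.imwrite("pics/side1.png",p["color"])
p=robot.camera("top")
for nm in["mug","oil","carton","screwdriver"]:
    g=robot.cut_out(p,nm)[0]; w=W[g["region"]]; print(nm,np.percentile(w,[2,98],axis=0).round(3).tolist())
c=p["color"][150:340,260:460]; cv2.imwrite("pics/crop1.png",cv2.resize(c,None,fx=3,fy=3,interpolation=2))
E
```

```text
C [ 0.562  -0.0523] R 0.1083
pegs [(0.3, 0.137, 55), (60.3, 0.137, 69), (-60.5, 0.136, 60), (119.7, 0.138, 79), (-121.1, 0.136, 66), (179.1, 0.137, 70)]
dark ang,r,z,n [(122.6, 0.065, 0.095, 677), (-152.4, 0.061, 0.071, 375)]
top stand 0.88 411
0.12 91 169.98520789605143 0.1398183451887103
0.14 91 170.04591834155195 0.15997892332831706
0.16 94 170.05689328173938 0.1797224642948946
0.18 100 170.20000625676767 0.20137841466629292
mug [[0.411, 0.375, 0.001], [0.494, 0.459, 0.093]]
oil [[0.655, -0.392, 0.01], [0.705, -0.346, 0.124]]
carton [[0.757, -0.132, 0.009], [0.826, -0.016, 0.065]]
screwdriver [[0.361, -0.479, -0.0], [0.536, -0.405, 0.03]]
```

View pics/crop1.png

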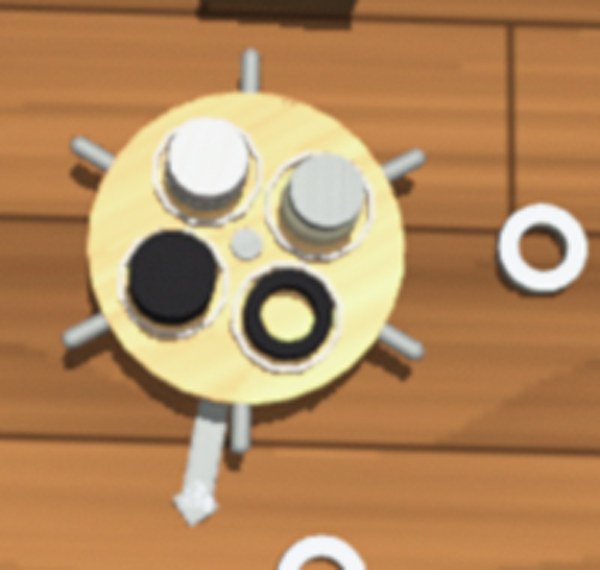

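View pics/side1.png

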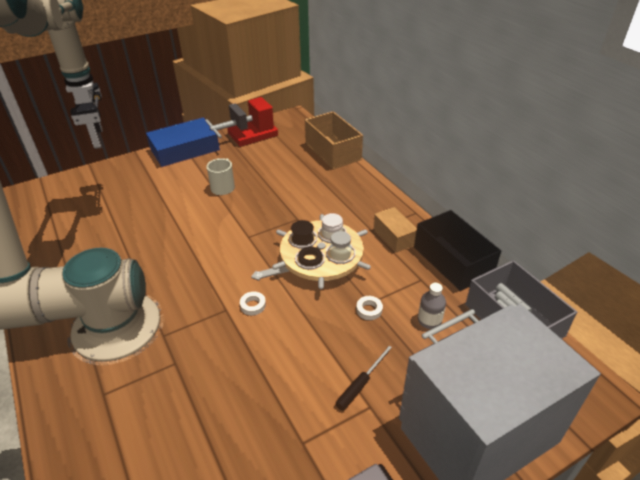

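Front direction is at 170.1° about the axis (0.562, −0.052). The tape is at 207.6° and its pocket at about 210°, so it must turn about 38.5° clockwise. I'll push the 180° peg towards +y with shut fingers outside the rim, at z≈0.03. First comes the transit.

>>> play_rows(
  rows="0 0 0 -2.74 -3.57 0 0;0 0 0 -2.74 -3.57 0 0;0 0 0 -2.74 -3.57 0 0;0 0 0 -2.74 -3.57 0 0;0 0 0 -2.74 -3.57 0 0;0 0 0 -2.74 -3.57 0 0;0 0 0 -2.74 -3.57 0 0;0 0 0 -2.74 -3.57 0 0",
)

```text
t: 2.05
eef_pos: [0.2815, 0.2287, 0.1709]
tcp_rot: [0.001, 0.118, 0.993, 0.0]
ft_force: [0.5, 0.3, -0.4]
width: 0.185
finger_force: 0.0
```

>>> play_rows(
  rows="0 0 0 -2.74 -3.57 0 0;0 0 0 -2.74 -3.57 0 0;0 0 0 -2.74 -3.57 0 0;0 0 0 -2.74 -3.57 0 0;0 0 0 -2.74 -3.57 0 0;0 0 0 -2.74 -3.57 0 0;0 0 0 -2.74 -3.57 0 0;0 0 0 -2.74 -3.57 0 0",
)

```text
t: 3.05
eef_pos: [0.4276, -0.1006, 0.1708]
tcp_rot: [0.0, 0.118, 0.993, 0.0]
ft_force: [0.1, 0.4, 0.6]
width: 0.006
finger_force: 0.0
```

>>> play_rows(
  rows="0 0 0 0 0 2.8 0;0 0 0 0 0 2.8 0;0 0 0 0 0 2.8 0;0 0 0 0 0 2.8 0;0 0 0 0 0 2.8 0;0 0 0 0 0 0 0",
)

```text
t: 3.8
eef_pos: [0.4253, -0.0984, 0.0292]
tcp_rot: [-0.002, 0.118, 0.993, 0.001]
ft_force: [-0.5, -0.3, 0.9]
width: 0.004
finger_force: 0.0
```

```bash
cat > plan.py <<'E'
from h import *
from scipy.spatial.transform import Rotation as Ro
s=robot.observe(); q=s["tcp_rot"]; M=Ro.from_quat(q[[1,2,3,0]]).as_matrix(); pos=s["eef_pos"]; print(pos, s["ft_force"])
C=np.array([.562,-.0523]); th0=179.7
prev=pos[:2]
for i,al in enumerate(np.r_[0,np.arange(5,36,5),38.5]):
    th=np.radians(th0-al); t=np.array([np.sin(th),-np.cos(th)]); n=np.array([np.cos(th),np.sin(th)])
    d=.007+.0125*abs(M[:2,1]@t)+.008*abs(M[:2,0]@t)
    X=C+.136*n-t*d
    print(al,X.round(4),(M.T@np.r_[X-prev,0]*100).round(2)); prev=X
E
python3 plan.py
```

```text
[ 0.42530575 -0.09839496  0.02917223] [-0.45466436 -0.32923385  0.86552418]
0.0 [ 0.4259 -0.0726] [0.55 2.52 0.  ]
5.0 [ 0.4247 -0.0602] [0.41 1.18 0.  ]
10.0 [ 0.4246 -0.0476] [0.3  1.22 0.  ]
15.0 [ 0.4256 -0.0354] [0.19 1.2  0.  ]
20.0 [ 0.4274 -0.0242] [0.09 1.13 0.  ]
25.0 [ 0.4301 -0.013 ] [-0.    1.15  0.  ]
30.0 [ 0.4338 -0.0021] [-0.1   1.16  0.  ]
35.0 [0.4385 0.0087] [-0.2   1.15 -0.  ]
38.5 [0.4424 0.016 ] [-0.2  0.8 -0. ]
```

>>> play_rows(
  rows="0 0 0 0.3 1.2 0 0;0 0 0 0.25 1.0 0 0;0 0 0 0.2 0.7 0 0;0 0 0 0.2 0.6 0 0;0 0 0 0.17 0.6 0 0;0 0 0 0.15 0.6 0 0;0 0 0 0.1 0.6 0 0;0 0 0 0.1 0.6 0 0",
)

```text
t: 4.8
eef_pos: [0.4267, -0.038, 0.0305]
tcp_rot: [0.0, 0.118, 0.993, 0.0]
ft_force: [0.5, 0.3, 1.2]
width: 0.002
finger_force: 0.0
```

>>> play_rows(
  rows="0 0 0 0.05 0.6 0 0;0 0 0 0.05 0.6 0 0;0 0 0 0 0.6 0 0;0 0 0 0 0.6 0 0;0 0 0 -0.05 0.6 0 0;0 0 0 -0.05 0.6 0 0;0 0 0 -0.1 0.5 0 0;0 0 0 0 0 0 0",
)

```text
t: 5.8
eef_pos: [0.4374, 0.0016, 0.0306]
tcp_rot: [0.0, 0.118, 0.993, 0.0]
ft_force: [0.7, -0.5, 0.4]
width: 0.009
finger_force: 0.0
```

Run:
```python
from h import *
p=robot.camera("top"); measure(p); print(robot.observe()["eef_pos"],robot.observe()["ft_force"])
c=p["color"][150:340,260:460]; cv2.imwrite("pics/crop2.png",cv2.resize(c,None,fx=3,fy=3,interpolation=2))
```

```text
C [ 0.5435 -0.0328] R 0.1131
pegs [(-43.0, 0.121, 613), (49.1, 0.135, 53), (-110.5, 0.14, 90)]
dark ang,r,z,n [(82.6, 0.031, 0.094, 102)]
[0.43724233 0.00142697 0.030519  ] [-0.78415717 -0.37321702 -0.4612422 ]
```

View pics/crop2.png

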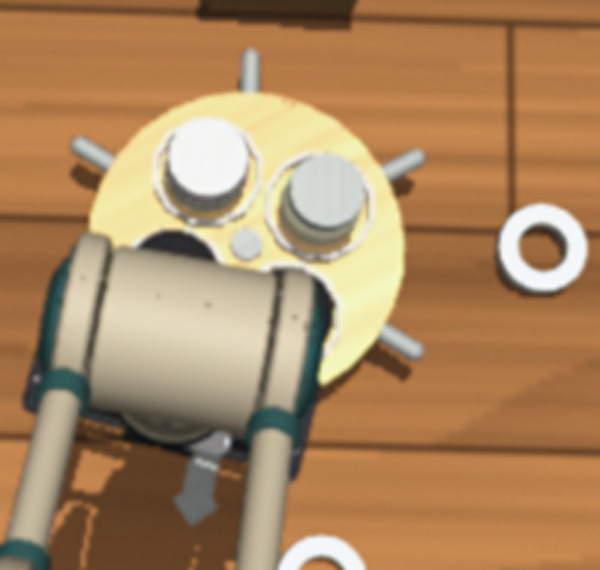

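The disc has not turned: its pegs are where they were at (70,250), (150,90) and (340,400). The fingers must have missed the peg, so I'll look from the wrist and the side.

Run:
```python
from h import *
p=robot.camera("wrist"); cv2.imwrite("pics/wrist2.png",p["color"]); print(p["tool_from_camera"].round(3),p["intrinsics"])
p=robot.camera("side"); c=p["color"][160:320,200:413]; cv2.imwrite("pics/side2.png",cv2.resize(c,None,fx=3.7,fy=3.7,interpolation=2))
```

```text
[[ 0.    -0.962 -0.273  0.079]
 [ 1.     0.     0.     0.001]
 [-0.    -0.273  0.962 -0.214]
 [ 0.     0.     0.     1.   ]] [[371.80037603   0.         317.45224519]
 [  0.         371.80037603 237.32345659]
 [  0.           0.           1.        ]]
```

View pics/side2.png

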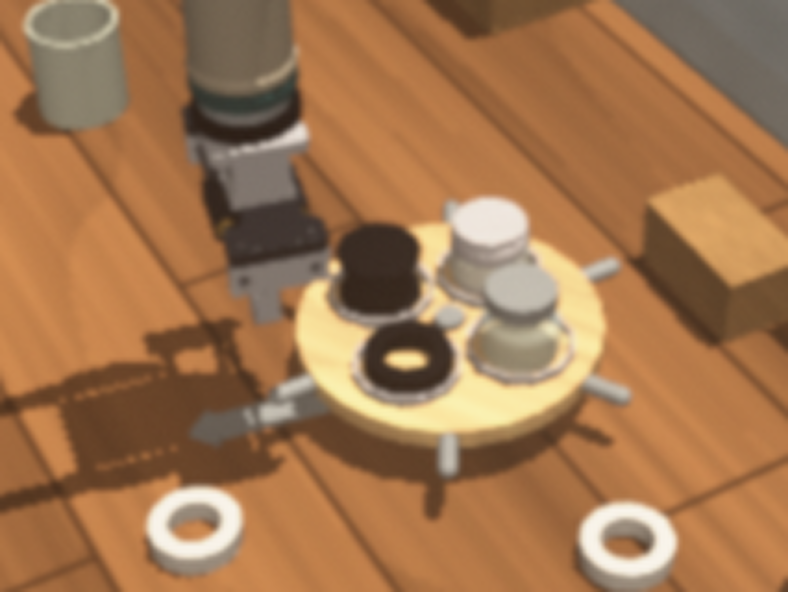

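View pics/wrist2.png

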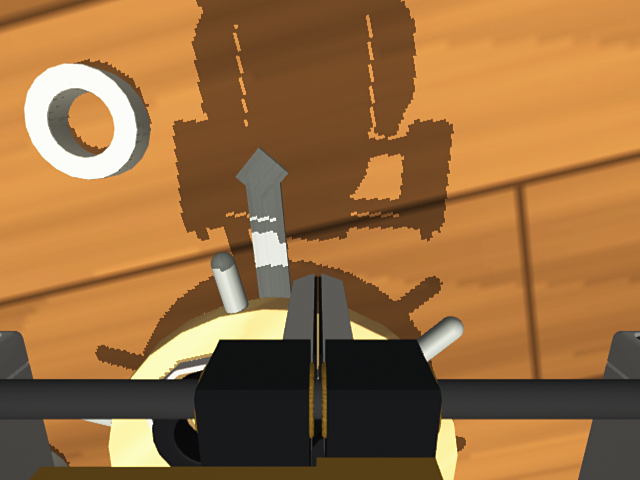

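Run:
```python
from h import *
p=robot.camera("wrist"); T=p["tool_from_camera"]; K=p["intrinsics"]
def tool(r,c):
    z=np.median(p["z_map"][r-2:r+3,c-2:c+3]); return (T@np.r_[np.linalg.inv(K)@[c,r,1]*z,1])[:3].round(4)
for n,rc in dict(bench=(80,480),bench2=(60,300),ptr=(180,262),discL=(335,180),discR=(365,430),discR2=(430,450),pegmid=(285,230),pegend=(260,222),peg2=(335,445),tip=(285,305),tipR=(285,332)).items(): print(n,tool(*rc))
p=robot.camera("side"); W=cloud(p)
for r in range(226,250,2): print(r,W[r,271].round(3),p["color"][r,271])
p=robot.camera("top"); W=cloud(p)
for rc in [(400,230),(400,400),(187,345),(232,341),(300,420)]: print(rc,W[rc].round(4))
```

```text
bench [0.1089 0.0999 0.0309]
bench2 [ 0.1201 -0.0099  0.0309]
ptr [ 0.0488 -0.0349  0.0251]
discL [-0.0368 -0.0804 -0.0187]
discR [-0.0914  0.0859  0.0306]
discR2 [-0.1048  0.0853 -0.019 ]
pegmid [-0.006  -0.0495 -0.0163]
pegend [ 0.0089 -0.0533 -0.0155]
peg2 [-0.0383  0.0768 -0.0161]
tip [ 0.0082 -0.0054 -0.0494]
tipR [ 0.0082  0.0075 -0.0494]
226 [ 0.41  -0.076  0.204] [49 54 65]
228 [ 0.406 -0.084  0.205] [38 45 57]
230 [ 0.405 -0.084  0.199] [54 60 72]
232 [ 0.406 -0.08   0.189] [104 112 123]
234 [ 0.409 -0.071  0.175] [110 118 129]
236 [ 0.407 -0.076  0.173] [110 118 129]
238 [ 0.408 -0.073  0.164] [110 117 129]
240 [ 0.433 -0.009  0.097] [110 118 129]
242 [ 0.431 -0.013  0.094] [110 118 129]
244 [ 0.432 -0.011  0.085] [110 118 130]
246 [ 0.43  -0.014  0.081] [101 113 130]
248 [0.46  0.062 0.   ] [ 71 108 159]
(400, 230) [ 0.1958  0.1775 -0.0005]
(400, 400) [ 0.205  -0.1872  0.0015]
(187, 345) [ 0.6604 -0.0572  0.0507]
(232, 341) [ 0.5579 -0.0499  0.0582]
(300, 420) [ 0.4204 -0.2313  0.0022]
```

The wrist and side depth both put the real fingertips about 40 mm above the reported TCP, which explains the miss. I'll measure this precisely.

Run:
```python
from h import *
p=robot.camera("wrist"); T=p["tool_from_camera"]; K=p["intrinsics"]
v,u=np.mgrid[:480,:640]; z=p["z_map"]
P=np.stack([(u-K[0,2])/K[0,0]*z,(v-K[1,2])/K[1,1]*z,z],-1)@T[:3,:3].T+T[:3,3]
for c in (298,305,332,338):
    print(c,[(r,P[r,c].round(3).tolist()) for r in range(270,345,6)])
print("blocks",P[360,230].round(3),P[360,400].round(3),P[430,230].round(3),P[400,50].round(3),P[400,600].round(3),P[350,10].round(3))
p=robot.camera("side"); W=cloud(p)
# points near gripper above z=.06, outside disc
k=(np.hypot(W[...,0]-.437,W[...,1]-.0015)<.12)&(W[...,2]>.06)&(W[...,2]<.25)&(W[...,0]<.5)
k&=np.hypot(W[...,0]-.562,W[...,1]+.052)>.1
q=W[k]-[.437,.0015,.0305]; ax=np.array([.235,.972]); 
for lo in np.arange(.03,.22,.01):
    m=(q[:,2]>=lo)&(q[:,2]<lo+.01)
    if m.sum()>3: print(lo.round(3),m.sum(),"along y",np.percentile(q[m][:,:2]@ax,[5,95]).round(3),"along x",np.percentile(q[m][:,:2]@[-.972,.235],[5,95]).round(3))
```

```text
298 [(270, [-0.015, -0.013, 0.031]), (276, [-0.02, -0.013, 0.032]), (282, [0.008, -0.009, -0.046]), (288, [0.008, -0.009, -0.053]), (294, [0.009, -0.008, -0.061]), (300, [0.008, -0.008, -0.065]), (306, [0.008, -0.008, -0.072]), (312, [0.008, -0.007, -0.076]), (318, [0.008, -0.007, -0.083]), (324, [0.009, -0.007, -0.088]), (330, [0.007, -0.007, -0.09]), (336, [0.009, -0.006, -0.096]), (342, [0.032, -0.004, -0.138])]
305 [(270, [-0.015, -0.008, 0.031]), (276, [0.008, -0.006, -0.038]), (282, [0.009, -0.005, -0.047]), (288, [0.008, -0.005, -0.053]), (294, [0.008, -0.005, -0.059]), (300, [0.009, -0.005, -0.067]), (306, [0.008, -0.005, -0.072]), (312, [0.008, -0.005, -0.076]), (318, [0.008, -0.004, -0.082]), (324, [0.009, -0.004, -0.088]), (330, [0.008, -0.004, -0.091]), (336, [0.008, -0.004, -0.095]), (342, [0.032, -0.002, -0.138])]
332 [(270, [-0.015, 0.011, 0.031]), (276, [-0.019, 0.011, 0.03]), (282, [0.008, 0.008, -0.046]), (288, [0.008, 0.007, -0.052]), (294, [0.008, 0.007, -0.059]), (300, [0.008, 0.007, -0.066]), (306, [0.008, 0.007, -0.072]), (312, [0.008, 0.006, -0.076]), (318, [0
[... 726 characters left out ...]
05] along x [-0.008  0.01 ]
0.05 21 along y [-0.016 -0.008] along x [-0.007  0.01 ]
0.06 19 along y [-0.017 -0.006] along x [-0.005  0.01 ]
0.07 5 along y [-0.018 -0.013] along x [-0.006  0.008]
0.13 77 along y [-0.084  0.071] along x [-0.029  0.034]
0.14 123 along y [-0.083  0.071] along x [-0.03   0.034]
0.15 154 along y [-0.088  0.07 ] along x [-0.031  0.034]
0.16 95 along y [-0.091  0.061] along x [-0.029  0.034]
0.17 383 along y [-0.089 -0.022] along x [-0.027  0.032]
0.18 71 along y [-0.044 -0.019] along x [-0.018  0.023]
0.19 58 along y [-0.044 -0.028] along x [-0.015  0.021]
0.2 48 along y [-0.043 -0.036] along x [-0.017  0.019]
0.21 95 along y [-0.044 -0.021] along x [-0.03   0.034]
```

The whole gripper sits about 37 mm higher than its TCP reading (tip at tool z ≈ −37 mm, body at about −133 mm). So I go back above the start side and go 40 mm lower, to a real tip height near 28 mm.

>>> play_rows(
  rows="0 0 0 -0.35 -3.4 0 0;0 0 0 -0.35 -3.4 0 0;0 0 0 -0.35 -3.4 0 0;0 0 0 0 0 1.5 0;0 0 0 0 0 1.5 0;0 0 0 0 0 1.0 0;0 0 0 0 0 0 0",
)

```text
t: 7.08
eef_pos: [0.4229, -0.1, -0.01]
tcp_rot: [-0.001, 0.118, 0.993, 0.0]
ft_force: [0.3, -0.0, 0.7]
width: 0.002
finger_force: 0.0
```

```bash
python3 plan.py
python3 - <<'E'
from h import *
p=robot.camera("wrist"); T=p["tool_from_camera"]; K=p["intrinsics"]
v,u=np.mgrid[:480,:640]; z=p["z_map"]
P=np.stack([(u-K[0,2])/K[0,0]*z,(v-K[1,2])/K[1,1]*z,z],-1)@T[:3,:3].T+T[:3,3]
print("bench",P[40,320].round(3))
for r in range(262,282,3): print(r,P[r,305].round(3))
k=(P[...,2]>-.075)&(P[...,2]<-.0)&(P[...,0]>-.02)&(P[...,1]>.015)&(P[...,1]<.09)&(v<330)
for x in np.arange(-.015,.03,.005):
    m=k&(abs(P[...,0]-x)<.002); 
    if m.any(): print("peg at x",x.round(3),P[m][:,1].min().round(3),P[m][:,1].max().round(3),P[m][:,2].min().round(3))
E
```

```text
[ 0.42289131 -0.10003597 -0.01000843] [ 0.26475449 -0.02440994  0.68420064]
0.0 [ 0.4259 -0.0726] [0.35 2.74 0.  ]
5.0 [ 0.4247 -0.0602] [0.41 1.18 0.  ]
10.0 [ 0.4246 -0.0476] [0.3  1.22 0.  ]
15.0 [ 0.4256 -0.0355] [0.19 1.2  0.  ]
20.0 [ 0.4274 -0.0242] [0.09 1.13 0.  ]
25.0 [ 0.4301 -0.013 ] [-0.    1.15  0.  ]
30.0 [ 0.4338 -0.0021] [-0.1   1.16  0.  ]
35.0 [0.4385 0.0087] [-0.2   1.15  0.  ]
38.5 [0.4424 0.016 ] [-0.2  0.8 -0. ]
bench [ 0.122  0.002 -0.01 ]
262 [ 0.005 -0.007 -0.009]
265 [ 0.004 -0.007 -0.01 ]
268 [ 0.002 -0.007 -0.01 ]
271 [-0.    -0.007 -0.009]
274 [-0.002 -0.007 -0.009]
277 [ 0.008 -0.006 -0.039]
280 [ 0.008 -0.006 -0.043]
peg at x -0.015 0.017 0.09 -0.053
peg at x -0.01 0.016 0.09 -0.06
peg at x -0.005 0.015 0.09 -0.059
peg at x 0.0 0.015 0.09 -0.059
peg at x 0.005 0.015 0.09 -0.059
peg at x 0.01 0.015 0.09 -0.059
peg at x 0.015 0.015 0.09 -0.059
peg at x 0.02 0.015 0.09 -0.058
peg at x 0.025 0.015 0.09 -0.017
```

Tip height is now 28 mm and the peg top 49 mm, so they overlap. I push.

>>> play_rows(
  rows="0 0 0 0.2 1.3 0 0;0 0 0 0.15 1.0 0 0;0 0 0 0.2 0.7 0 0;0 0 0 0.2 0.6 0 0;0 0 0 0.17 0.6 0 0;0 0 0 0.15 0.6 0 0;0 0 0 0.1 0.6 0 0;0 0 0 0.1 0.6 0 0",
)

```text
t: 8.12
eef_pos: [0.4253, -0.0387, -0.0095]
tcp_rot: [0.0, 0.118, 0.993, 0.0]
ft_force: [1.3, -1.8, 0.6]
width: 0.004
finger_force: 0.8
```

>>> play_rows(
  rows="0 0 0 0.05 0.6 0 0;0 0 0 0.05 0.6 0 0;0 0 0 0 0.6 0 0;0 0 0 0 0.6 0 0;0 0 0 -0.05 0.6 0 0;0 0 0 -0.05 0.6 0 0;0 0 0 -0.1 0.5 0 0;0 0 0 0 0 0 0",
)

```text
t: 9.12
eef_pos: [0.4356, 0.0014, -0.0095]
tcp_rot: [-0.0, 0.118, 0.993, 0.0]
ft_force: [1.1, 0.2, -0.6]
width: 0.004
finger_force: 0.0
```

```bash
python3 plan.py | head -1
python3 - <<'E'
from h import *
p=robot.camera("top")
c=p["color"][150:340,260:460]; cv2.imwrite("pics/crop3.png",cv2.resize(c,None,fx=3,fy=3,interpolation=2))
W=cloud(p); C=np.array([.562,-.0523]); D=W[...,:2]-C; r=np.hypot(D[...,0],D[...,1])
pm=(r>.125)&(r<.155)&(W[...,2]>.03)&(W[...,2]<.06)
n,l,st,ce=cv2.connectedComponentsWithStats(pm.astype(np.uint8))
for i in range(1,n):
    if st[i,4]>15:
        q=world(p,ce[i][::-1],.046)[:2]-C; print("peg",np.degrees(np.arctan2(q[1],q[0])).round(1),np.hypot(*q).round(3),st[i,4])
E
```

```text
[ 0.43561761  0.0013658  -0.00954206] [ 1.06717866  0.20763444 -0.57490373]
peg 28.6 0.136 63
peg -31.8 0.136 59
peg 88.4 0.137 72
peg -92.5 0.136 61
peg -152.8 0.137 74
```

View pics/crop3.png

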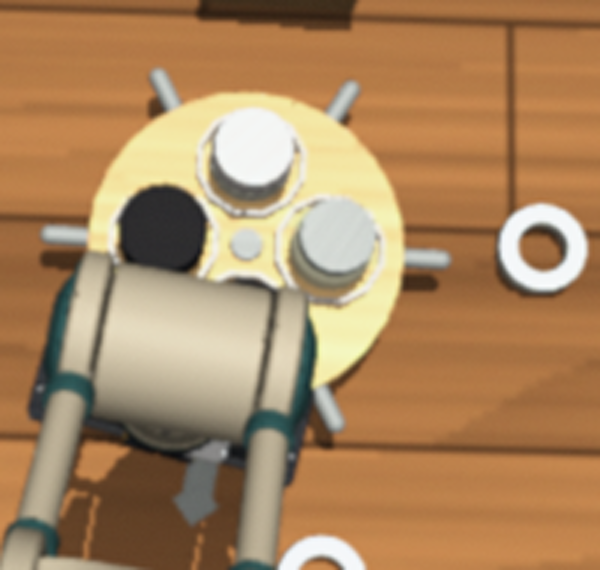

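The disc has turned 31.7° (peg 60.3° → 28.6°), so about 7.5° remains. I push that much more, then back off and rise clear.

>>> play_rows(
  rows="0 0 0 -0.08 0.5 0 0;0 0 0 -0.1 0.5 0 0;0 0 0 -0.1 0.4 0 0;0 0 0 -0.1 0.3 0 0;0 0 0 0 0 0 0;0 0 0 0.3 -0.8 0 0;0 0 0 0.3 -0.8 0 0;0 0 0 0 0 0 0",
)

```text
t: 10.18
eef_pos: [0.4331, 0.0016, -0.0095]
tcp_rot: [-0.0, 0.119, 0.993, 0.0]
ft_force: [1.1, -0.9, 0.2]
width: 0.002
finger_force: 0.0
```

>>> play_rows(
  rows="0 0 0 0 0 -3 0;0 0 0 0 0 -4 0;0 0 0 0 0 -4 0;0 0 0 3 0 -4 0;0 0 0 4 0 0 0;0 0 0 4 0 0 0;0 0 0 4 0 0 0;0 0 0 0 0 0 0",
)

```text
t: 11.18
eef_pos: [0.2853, 0.0379, 0.1403]
tcp_rot: [-0.0, 0.118, 0.993, 0.0]
ft_force: [-0.4, 0.3, -0.2]
width: 0.006
finger_force: 0.0
```

Run:
```python
from h import *
p=robot.camera("top"); measure(p); s=robot.observe(); print(s["t"],s["eef_pos"])
c=p["color"][150:340,260:460]; cv2.imwrite("pics/crop4.png",cv2.resize(c,None,fx=3,fy=3,interpolation=2))
```

```text
C [ 0.5567 -0.0532] R 0.0949
pegs [(20.9, 0.139, 77), (-37.5, 0.138, 67), (79.0, 0.138, 76), (-97.9, 0.135, 57), (138.7, 0.136, 65), (-159.7, 0.134, 56)]
dark ang,r,z,n [(80.9, 0.063, 0.094, 686), (168.8, 0.057, 0.07, 376)]
11.225 [0.28768906 0.03745172 0.14075131]
```

View pics/crop4.png

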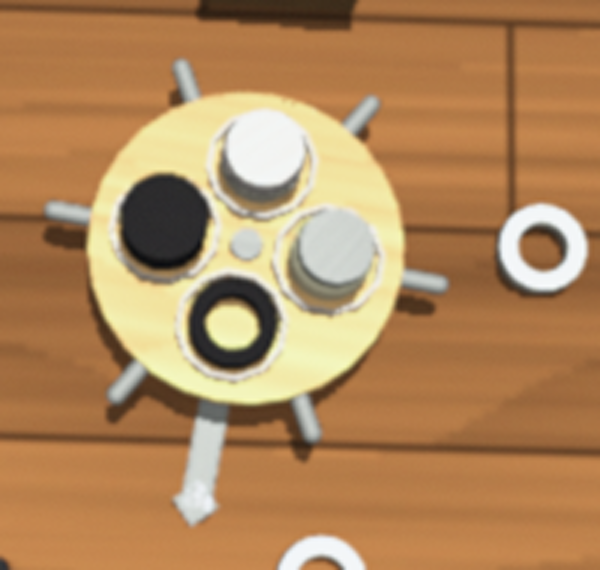

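The tape ring is at (322,232) in the crop, on the line from the hub (243,246) to the pointer tip (522,193). Its measured centre is about 2 mm from the front point. All four things are in their pockets and the arm is clear.

```bash
python3 -c "
from plant import robot
print(robot.sign_off())"
```

```text
the job is handed in; nothing more can be done
None
```

I pushed the carousel clockwise by a peg until the tape roll lined up with the pointer, about 2 mm from the front point by the top camera. At that last look all four things stood in their pockets, the arm was clear, and I handed the job in at about 11 s; the sign-off returned no verdict.

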